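# Sweep loose caps off a bench stand into the bin

### The job

Sweep the three loose screw caps off the end of the bench stand into the white bin beside it, pushing them along with the fingertips and never picking one up. Leave the two capped vials, the tube rack and the bottle standing where they are.

Things in the scene. Friction and masses are not known exactly. Their poses are not given: they have to be found in the camera images.
- board: low steel bench stand, black rubber top, fixed: 200 mm (its x) by 280 mm (its y), top 45 mm above the table. Lips 6 mm high, 5 mm thick along both long sides (x = -100, +100 mm); the short ends (y = -140, +140 mm) are open. Origin: centre of its underside. Two vials stand in the middle strip (x within 6 mm of 0); caps lie 55 to 75 mm either side of it, two near, one far
- bin: white open-topped bin, fixed, 200 mm (x) by 100 mm (y) by 40 mm high, walls 4 mm; its axes are parallel to the stand's. It stands 2 mm from one short end of the stand (either the +y or the -y end), its rim 5 mm below the stand's top, so what is pushed off that end falls in. Origin at the centre of its underside
- cap1: loose blue screw cap lying flat on the bench stand, a ribbed disc 30 mm in diameter and 15 mm high, about 15 g; origin at the centre of its underside, z up. All three caps are alike
- cap2: loose blue screw cap lying flat on the bench stand, a ribbed disc 30 mm in diameter and 15 mm high, about 15 g; origin at the centre of its underside, z up. All three caps are alike
- cap3: loose blue screw cap lying flat on the bench stand, a ribbed disc 30 mm in diameter and 15 mm high, about 15 g; origin at the centre of its underside, z up. All three caps are alike
- vial1: closed vial standing on the bench stand: amber glass 26 mm in diameter with the same blue screw cap (30 mm) on top, 55 mm tall in all, 40 g, tips over easily; origin at the centre of its underside, z up. To be left alone
- vial2: closed vial standing on the bench stand: amber glass 26 mm in diameter with the same blue screw cap (30 mm) on top, 55 mm tall in all, 40 g, tips over easily; origin at the centre of its underside, z up. To be left alone
- rack: white tube rack with twelve short tubes, loose, one rigid piece 180 mm (x) by 60 mm (y), 58 mm tall, 450 g; it stands on the table about 22 mm from the stand's other short end, across from the bin. Origin at the centre of its underside. To be left alone
- bottle: closed glass bottle with a blue cap, 60 mm in diameter and 100 mm tall, 300 g, standing on the table beyond the stand's far long side; origin at the centre of its underside. To be left alone
Mind the look-alikes: they are no part of the job. What is shaped like the cap2 but green, pink or red is not meant.

How it is judged (in metres and radians):
At the end, for the whole second after the job is handed in: All three caps lie at rest (below 20 mm/s) inside the bin: within its walls and with their origins less than 36 mm above the table. The two vials, the rack and the bottle stand upright (within 0.2 rad), within 15 mm of where they started (x of cap1 in the frame of bin between -0.1 and 0.1 m and y of cap1 in the frame of bin between -0.05 and 0.05 m and height (world z) of each of cap1, cap2, cap3 below 0.036 m and linear speed of each of cap1, cap2, cap3 below 0.02 m/s and x of cap2 in the frame of bin between -0.1 and 0.1 m and y of cap2 in the frame of bin between -0.05 and 0.05 m and x of cap3 in the frame of bin between -0.1 and 0.1 m and y of cap3 in the frame of bin between -0.05 and 0.05 m and not (distance of vial1 from where it was at the start of the episode above 0.015 m or angle between vial1's own z axis and vertical above 0.2 rad) and not (distance of vial2 from where it was at the start of the episode above 0.015 m or angle between vial2's own z axis and vertical above 0.2 rad) and not (distance of rack from where it was at the start of the episode above 0.015 m or angle between rack's own z axis and vertical above 0.2 rad) and not (distance of bottle from where it was at the start of the episode above 0.015 m or angle between bottle's own z axis and vertical above 0.2 rad)); the robot touches nothing.
It fails at once if a cap is lifted: its origin more than 22 mm above the stand's top (height (world z) of any of cap1, cap2, cap3 above 0.067 m).
It fails at once if a cap is carried: held by the fingers more than 6 mm above the stand's top, resting on neither stand nor bin ((height (world z) of cap1 above 0.051 m and contact force between cap1 and the fingers above 0.1 N and contact force between cap1 and board below 0.005 N and contact force between cap1 and bin below 0.005 N) or (height (world z) of cap2 above 0.051 m and contact force between cap2 and the fingers above 0.1 N and contact force between cap2 and board below 0.005 N and contact force between cap2 and bin below 0.005 N) or (height (world z) of cap3 above 0.051 m and contact force between cap3 and the fingers above 0.1 N and contact force between cap3 and board below 0.005 N and contact force between cap3 and bin below 0.005 N)).
It fails at once if a vial is moved more than 15 mm or tilted more than 0.2 rad ((distance of vial1 from where it was at the start of the episode above 0.015 m or angle between vial1's own z axis and vertical above 0.2 rad) or (distance of vial2 from where it was at the start of the episode above 0.015 m or angle between vial2's own z axis and vertical above 0.2 rad)).
It fails at once if the rack or the bottle is moved more than 15 mm or tilted more than 0.2 rad ((distance of rack from where it was at the start of the episode above 0.015 m or angle between rack's own z axis and vertical above 0.2 rad) or (distance of bottle from where it was at the start of the episode above 0.015 m or angle between bottle's own z axis and vertical above 0.2 rad)).
It also fails if it takes over 51 s, if anything falls off the work surface, if the arm or the gripper's body presses on something with over 40 N, if the wrist force passes 120 N, or if a joint passes its speed limit or range.

### The arm

A 6-joint arm with a two-finger parallel gripper is mounted at the origin on the work surface. World frame = base frame: x ahead of the robot, y to its left, z up, the work surface at z = 0. Lengths are in mm, angles in rad, forces in N, time in s.
With the tool pointing down it reaches from about 350 to 975 mm from the base axis. Payload 7.1 kg.
Tool frame: the origin (TCP) lies at the very end of the fingers, on their centre line; the grasp point (between the pads) lies 19 mm behind it; z points along the fingers, y is the line along which they close (so a half turn about z gives the same grasp; the last joint's range is limited). The gripper opens to 88 mm and grips with 3 to 60 N. Pads are 20 mm wide; open, the fingers measure 115 mm over their backs; the gripper's body (75 mm by 178 mm) begins 61 mm behind the grasp point.
Start: joints at [1.271, 0.423, 1.63, -0, 1.089, -0.019], TCP at [173.171, 600.514, 222.675] pointing down, gripper open.
Joint ranges: [-3, 3], [-0.9, 2.11], [0.09, 2.58], [-1.31, 4.45], [0.11, 2.69], [-2.54, 2.54]. Speed limits (rad/s): [2.39, 2.39, 3.01, 3.14, 3.14, 3.14].

### API

Orientations are given as a rotation vector (axis times angle).
In Python, from workcell import ctrl, optics gives the robot as it stands.
- The arm moves only by the shell command python3 -m jog 'ROWS'. ROWS is JSON, a list of rows, each a list of 7 numbers: the shift along the tool's x, y, z in units of 40 mm (1.0 is 40 mm), then the turn, a rotation vector about the tool's x, y, z in units of 6 degrees (1.0 is 6 degrees), then the opening, from 0 (shut) to 1 (fully open). A call has 1 to 20 rows; each row shifts and turns the commanded pose from where the row before left it, along the tool's axes as they then stand; what a row does not reach is not made up. A row lasts 1/10 s, in which the tool goes at most 50 mm and 8.59 degrees, less where a joint would pass 70% of its speed; a pose out of reach is approached as far as the arm can. A call is refused whole if a number of a shift passes 1 or a number of a turn 1, either way. A call with a gripper value outside its range is refused whole. The fingers move at their own pace and stop on an object; the grip force is fixed at half the most. Time passes only in rows, so rows that do not move let the fingers close. It gives the time, the measured TCP pose, the force, the opening and the grip force at its end, in the units of the state.
- ctrl.get_obs(): the state, without advancing time (a new reading comes with each control period).
- optics.get_image(name): name is "scene" or "side" or "wrist"; returns the picture (400x640x3 uint8, red, green, blue); there is no depth.
- optics.camera_model(name): a dict with "fov_y" (degrees; the focal length in pixels is half the picture's height over the tangent of half this angle, whatever the lens; pixels are square), "cx", "cy" (the principal point, pixels), "view" (4x4, takes a point from world to camera coordinates); the wrist camera has in their place "hand_eye" (4x4, takes a point from camera to tool coordinates, whose origin is the TCP and whose axes are the flange's). Camera axes: x right, y up, looking along -z (the intrinsics and any distortion apply to the point x, -y, -z); pixel columns grow to the right and rows downward; lengths in mm; the calibration is good to about 2 mm. A picture is of the moment at which its call begins: read the wrist's pose just before it. camera_model takes no time and is no camera call.
- ctrl.close_job(): hands the job in; it is judged then, once.
Trained networks look in the newest picture that a camera, given by its name, has taken for a name from the list of things; names that differ only in an ending like _2 or _b are one class to them, and where a whole thing is asked for, a point or a joint stands for the part that bears it (a point fixed in the world has none). Each returns a list of dicts, best first, with "conf" (0 to 1); they miss things now and then, are a little off and sometimes report something else, mostly with a low value. They report only what shows in the picture. A call takes as long as a camera call. They do not tell look-alikes from the thing itself.
- optics.masks_of(target, camera): "pixels" (400x640 bool, what is visible of it) and "extent" ([centre column, centre row, width, height] in pixels, round what is visible of it).
The state is a dict: "t": time; "qpos": joint angles; "qvel": joint speeds; "joint_torque": joint torques, N m; "ee_pos": TCP position; "orientation": TCP orientation; "ft_force": force on the tool from outside, world axes, zero at the start; "moment": the same for the moment, N m; "width": finger opening in mm; "grasp_force": force on a finger pad.
Only numpy, scipy, OpenCV 4.12 (cv2) and the standard library are available. Lean on these libraries where they do the work, as an engineer would, in place of code of your own. Each camera call takes 0.05 s, during which the arm holds its last target. There are 200 camera calls.

## Working session

There is one attempt and no reset: what is moved stays moved. The work goes in short steps, Python scripts to look and compute and a shell command to move; the robot and the scene stay as the last step left them, time stands still between calls to the robot, and variables do not carry over. Pictures are saved under pics/ and viewed, at most 10 in all, crops included, and the job is handed in when it is done.

```bash
mkdir -p pics
python3 - <<'E'
from workcell import ctrl, optics
import cv2, numpy as np
o=ctrl.get_obs(); print(o['t'],o['ee_pos'],o['orientation'],o['width'])
for c in ['scene','side','wrist']:
    im=optics.get_image(c); cv2.imwrite(f'pics/{c}0.png',im[:,:,::-1])
    m=optics.camera_model(c); print(c,{k:(np.round(v,3).tolist() if k!='x' else v) for k,v in m.items()})
    for t in ['cap1','vial1','board','bin','rack','bottle']:
        print(t,[(round(d['conf'],2),np.round(d['extent']).astype(int).tolist(),int(d['pixels'].sum())) for d in optics.masks_of(t,c)])
a=[cv2.imread(f'pics/{c}0.png') for c in ['scene','side']]
E
```

```text
0.0 [173.01345822 599.99347623 221.9047593 ] [-4.39605461e-01 -3.11043004e+00  2.40457603e-03] 88.08398547045034
scene {'fov_y': 54.968, 'cx': 319.478, 'cy': 200.495, 'view': [[-0.297, 0.955, 0.016, 138.549], [-0.766, -0.248, 0.593, 405.95], [0.571, 0.164, 0.805, -1034.95], [0.0, 0.0, 0.0, 1.0]]}
cap1 [(0.73, [288, 144, 15, 15], 190), (0.67, [349, 144, 15, 14], 175), (0.61, [386, 150, 11, 18], 159), (0.56, [425, 177, 14, 17], 199), (0.55, [298, 210, 14, 18], 265), (0.5, [339, 165, 17, 14], 236)]
vial1 [(0.85, [260, 161, 20, 34], 447), (0.76, [305, 180, 18, 29], 465)]
board [(0.63, [288, 194, 186, 139], 13545)]
bin [(0.83, [200, 160, 100, 94], 4231)]
rack [(0.61, [388, 224, 66, 101], 3475), (0.27, [201, 258, 44, 54], 1760)]
bottle [(0.92, [203, 258, 45, 53], 1765)]
side {'fov_y': 44.899, 'cx': 319.915, 'cy': 205.171, 'view': [[-0.998, -0.062, -0.02, 574.968], [0.017, -0.552, 0.834, -48.706], [-0.063, 0.832, 0.552, -964.53], [0.0, 0.0, 0.0, 1.0]]}
cap1 [(0.74, [312, 203, 12, 13], 153), (0.68, [426, 234, 15, 11], 180), (0.57, [373, 215, 16, 12], 196), (0.54, [431, 257, 19, 17], 214), (0.51, [412, 290, 17, 16], 286), (0.47, [381, 185, 19, 14], 159)]
vial1 [(0.79, [340, 193, 18, 29], 400)]
board [(0.59, [338, 208, 115, 98], 6724), (0.17, [330, 265, 109, 52], 4396)]
bin []
rack [(0.7, [331, 267, 104, 53], 4310)]
bottle [(0.91, [261, 175, 29, 44], 1013), (0.74, [353, 154, 83, 22], 1411)]
wrist {'fov_y': 60.11, 'cx': 319.481, 'cy': 194.49, 'hand_eye': [[-0.0, 0.968, 0.252, 68.712], [1.0, 0.0, -0.0, -0.231], [-0.0, 0.252, -0.968, -161.622], [0.0, 0.0, 0.0, 1.0]]}
cap1 []
vial1 []
board []
bin []
rack []
bottle []
```

View pics/scene0.png

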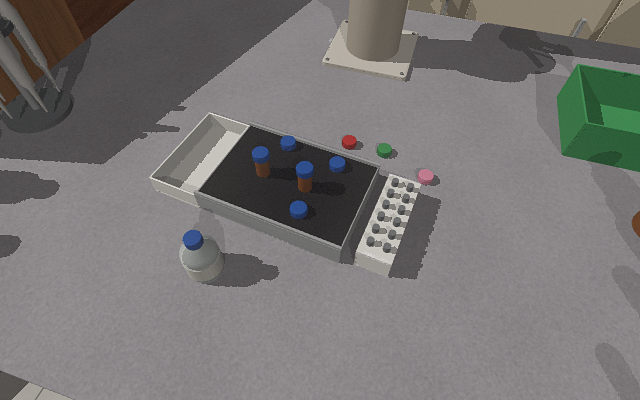

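View pics/side0.png

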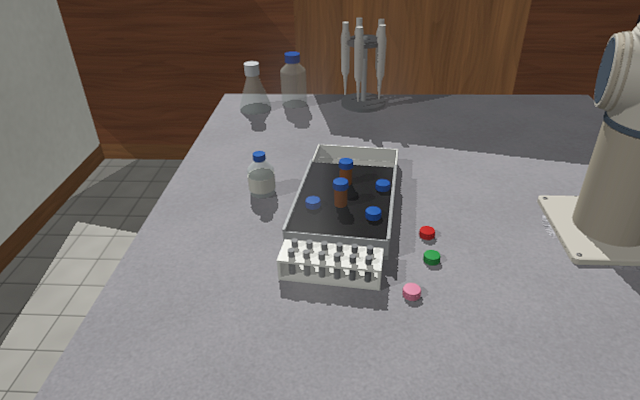

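View pics/wrist0.png

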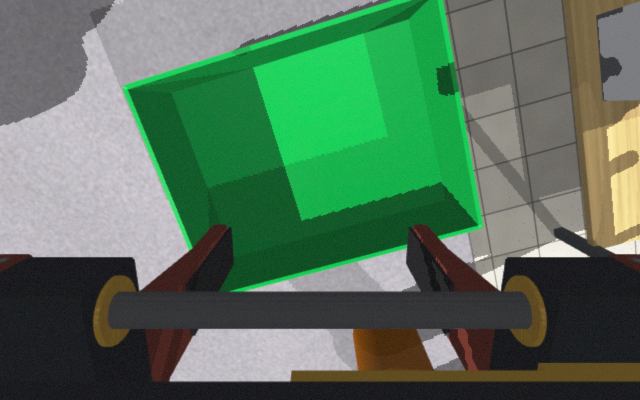

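The loose blue caps in the scene view are at (288,144), (339,165) and (298,210). The red (349,142), green (384,150) and pink (425,177) discs on the table are look-alikes. The vials are at (260,161) and (305,180), and the bin is at the left end of the stand. I'll confirm this in a crop and measure.

```bash
cat > h.py <<'E'
from workcell import ctrl, optics
import cv2, numpy as np
from scipy.spatial.transform import Rotation as R
def ray(c,uv):
    m=optics.camera_model(c); f=200/np.tan(np.radians(m['fov_y'])/2)
    uv=np.atleast_2d(uv).astype(float)
    d=np.c_[(uv[:,0]-m['cx'])/f,-(uv[:,1]-m['cy'])/f,-np.ones(len(uv))]
    V=np.array(m['view']); return -V[:3,:3].T@V[:3,3], d@V[:3,:3]
def plane(c,uv,z):
    o,d=ray(c,uv); return o+d*((z-o[2])/d[:,2])[:,None]
def proj(c,P):
    m=optics.camera_model(c); f=200/np.tan(np.radians(m['fov_y'])/2)
    V=np.array(m['view']); p=np.atleast_2d(P)@V[:3,:3].T+V[:3,3]
    return np.c_[m['cx']-f*p[:,0]/p[:,2], m['cy']+f*p[:,1]/p[:,2]]
def blue(im,lo=60):
    h=cv2.cvtColor(im,cv2.COLOR_RGB2HSV); m=cv2.inRange(h,(105,120,lo),(125,255,255))
    n,_,s,c=cv2.connectedComponentsWithStats(m); return [(c[i],s[i,4]) for i in range(1,n) if s[i,4]>30]
def tobd(p,B):
    x,y,a=B; d=np.atleast_2d(p)[:,:2]-[x,y]; return d@np.array([[np.cos(a),-np.sin(a)],[np.sin(a),np.cos(a)]])
E
python3 - <<'E'
from h import *
from scipy.optimize import minimize
im=optics.get_image('scene')
bm=[d for d in optics.masks_of('board','scene')][0]['pixels']
dark=((im.max(2)<60)&bm).astype(np.uint8)
pts=np.argwhere(dark)[:,::-1]
P=plane('scene',pts,45)[:,:2].astype(np.float32)
print('black rect',cv2.minAreaRect(P))
# fit of the whole silhouette
cs=[plane('scene',[p],0) for p in []]
def corners(v,z=45):
    x,y,a=v; c,s=np.cos(a),np.sin(a)
    return np.array([[x+c*u-s*w,y+s*u+c*w,z] for u,w in [(-100,-140),(100,-140),(100,140),(-100,140)]])
full=np.zeros((400,640),np.uint8)
cv2.drawContours(full,[max(cv2.findContours(bm.astype(np.uint8),0,1)[0],key=cv2.contourArea)],-1,1,-1)
def cost(v):
    m=np.zeros((1600,2560),np.uint8)
    q=np.r_[proj('scene',corners(v,0)),proj('scene',corners(v,47))]
    h=cv2.convexHull((q*4+1.5).astype(np.float32)); cv2.fillPoly(m,[np.int32(h)],1)
    return np.abs(cv2.resize(m.astype(np.float32),(640,400),interpolation=3)-full).sum()
(cx,cy),(w,h),a=cv2.minAreaRect(P); a=np.radians(a if h>w else a-90)
r=min((minimize(cost,[cx,cy,a+k],method='Nelder-Mead',options=dict(initial_simplex=[[cx,cy,a],[cx+8,cy,a],[cx,cy+8,a],[cx,cy,a+.05]])) for k in [0]),key=lambda r:r.fun)
B=r.x; print('board',B,r.fun, full.sum())
for c,uv,s in [('scene',*z) for z in blue(im)]+[('side',*z) for z in blue(optics.get_image('side'))]:
    lo=plane(c,uv,52.5)[0]; hi=plane(c,uv,93)[0]
    print(c,np.round(uv),s,'cap',lo[:2].round(),tobd(lo,B).round(),'vial',hi[:2].round(),tobd(hi,B).round())
for t in ['rack','bin','bottle']:
    d=optics.masks_of(t,'scene')[0]; print(t,[tobd(plane('scene',np.argwhere(d['pixels'])[:,::-1],z),B)[:, :2].min(0).round().tolist()+tobd(plane('scene',np.argwhere(d['pixels'])[:,::-1],z),B).max(0).round().tolist() for z in (0,40,58)])
v=im[100:290,140:450,::-1].copy()
for k in proj('scene',corners(B)): cv2.circle(v,tuple(np.int32(k-[140,100])),2,(0,255,255),-1)
cv2.imwrite('pics/crop1.png',cv2.resize(v,None,fx=2.5,fy=2.5,interpolation=2))
E
```

```text
black rect ((524.8886108398438, -38.762542724609375), (272.7594909667969, 185.8821258544922), 83.53103637695312)
board [ 5.25140370e+02 -3.79616424e+01 -1.08607556e-01] 483.4375 15392
scene [288. 143.] 201 cap [447. -72.] [[-74. -42.]] vial [485. -56.] [[-38. -22.]]
scene [260. 154.] 251 cap [ 492. -111.] [[-25. -76.]] vial [526. -92.] [[  6. -54.]]
scene [337. 164.] 220 cap [470.  34.] [[-63.  65.]] vial [506.  42.] [[-28.  77.]]
scene [304. 169.] 271 cap [502. -19.] [[-25.  16.]] vial [535.  -7.] [[ 7. 32.]]
scene [298. 209.] 277 cap [590.  -1.] [[61. 44.]] vial [617.  10.] [[86. 57.]]
scene [192. 239.] 292 cap [ 699. -143.] [[184. -86.]] vial [ 717. -122.] [[200. -63.]]
side [290.  56.] 107 cap [ 749. -993.] [[ 326. -926.]] vial [ 731. -856.] [[ 293. -791.]]
side [259. 156.] 116 cap [ 733. -197.] [[ 223. -136.]] vial [ 716. -120.] [[199. -61.]]
side [346. 163.] 146 cap [ 527. -165.] [[  15. -126.]] vial [526. -91.] [[  6. -53.]]
side [340. 184.] 177 cap [537. -75.] [[ 15. -35.]] vial [535.  -7.] [[ 6. 32.]]
side [382. 185.] 174 cap [448. -72.] [[-73. -42.]] vial [453.  -5.] [[-76.  25.]]
side [313. 200.] 89 cap [591. -11.] [[62. 34.]] vial [585.  52.] [[50. 96.]]
side [373. 213.] 216 cap [471.  33.] [[-62.  65.]] vial [474.  93.] [[-65. 124.]]
rack [[-127.0, 156.0, 92.0, 222.0], [-92.0, 160.0, 113.0, 222.0], [-76.0, 162.0, 122.0, 222.0]]
bin [[-136.0, -277.0, 100.0, -147.0], [-100.0, -243.0, 120.0, -122.0], [-83.0, -228.0, 129.0, -111.0]]
bottle [[146.0, -135.0, 227.0, -35.0], [163.0, -111.0, 238.0, -18.0], [170.0, -100.0, 243.0, -10.0]]
```

View pics/crop1.png

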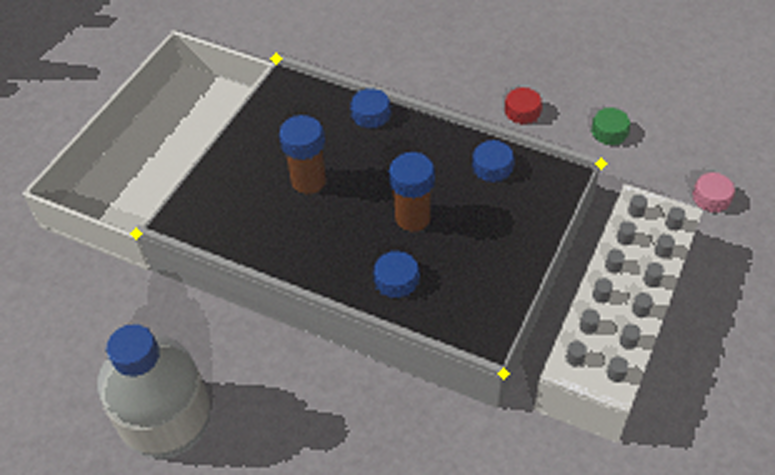

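The crop confirms it: the three blue caps lie on the black top, the red, green and pink discs are on the table, and the bin is at the stand's −y end. Cap positions in the stand frame are A (-73,-42), B (-62,65) and C (61,44), with the vials at x≈6. I'll push each one with the fingers about 18 mm apart and the tips 8 mm above the top, so they clear the lips.

```bash
cat >> h.py <<'E'
B=(525.14,-37.96,-0.1086)
def go(bx,by,z):
    o=ctrl.get_obs(); a=B[2]; c,s=np.cos(a),np.sin(a)
    p=np.array([B[0]+c*bx-s*by,B[1]+s*bx+c*by,z]); T=R.from_rotvec(o['orientation'])
    G=R.from_matrix(np.array([[-s,c,0],[c,s,0],[0,0,-1.]])) if 0 else None
    M=np.array([[s,c,0],[-c,s,0],[0,0,-1.]]).astype(float); # tool x=-board y, y=board x
    print('t',o['t'],'board now',tobd(o['ee_pos'],B).round(1),'z',o['ee_pos'][2].round(1),'w',round(o['width'],1),'F',np.round(o['ft_force'],1))
    for k in (0,1):
        Mk=M@np.diag([1-2*k,1-2*k,1]); G=R.from_matrix(Mk)
        print('turn units',(np.degrees((T.inv()*G).as_rotvec())/6).round(2),'shift units now',(T.inv().apply(p-o['ee_pos'])/40).round(2),'after turn',(G.inv().apply(p-o['ee_pos'])/40).round(2), 'det',round(np.linalg.det(Mk)))
E
python3 -c "
from h import *
go(-72,-5,150)"
```

```text
t 1.35 board now [[-419.1  596.6]] z 222.7 w 87.3 F [ 0.6 -0.4 -0.1]Traceback (most recent call last):
  File "<string>", line 3, in <module>
    go(-72,-5,150)
    ~~^^^^^^^^^^^^
  File "h.py", line 28, in go
    Mk=M@np.diag([1-2*k,1-2*k,1]); G=R.from_matrix(Mk)
                                     ~~~~~~~~~~~~~^^^^
  File "scipy/spatial/transform/_rotation.pyx", line 1143, in scipy.spatial.transform._rotation.Rotation.from_matrix
ValueError: Non-positive determinant (left-handed or null coordinate frame) in rotation matrix 0: [[-0.10838666  0.99410881  0.        ]
 [-0.99410881 -0.10838666  0.        ]
 [ 0.          0.         -1.        ]].
```

```bash
sed -i 's/M=np.array(\[\[s,c,0\],\[-c,s,0\]/M=np.array([[-s,c,0],[c,s,0]/; /if 0 else None/d' h.py
python3 -c "
from h import *
go(-72,-5,150)"
```

```text
t 1.35 board now [[-419.1  596.6]] z 222.7 w 87.3 F [ 0.6 -0.4 -0.1]
turn units [ 0.    0.   13.36] shift units now [-11.13 -13.33   1.82] after turn [-15.04   8.68   1.82] det 1
turn units [ -0.     0.   -16.64] shift units now [-11.13 -13.33   1.82] after turn [15.04 -8.68  1.82] det 1
```

```bash
python3 -m jog '[[0,0,0,0,0,0.955,0.2],[0,0,0,0,0,0.955,0.2],[0,0,0,0,0,0.955,0.2],[0,0,0,0,0,0.955,0.2],[0,0,0,0,0,0.955,0.2],[0,0,0,0,0,0.955,0.2],[0,0,0,0,0,0.955,0.2],[0,0,0,0,0,0.955,0.2],[0,0,0,0,0,0.955,0.2],[0,0,0,0,0,0.955,0.2],[0,0,0,0,0,0.955,0.2],[0,0,0,0,0,0.955,0.2],[0,0,0,0,0,0.955,0.2],[0,0,0,0,0,0.945,0.2]]'
python3 -m jog '[[-0.94,0.54,0.1,0,0,0,0.2],[-0.94,0.54,0.1,0,0,0,0.2],[-0.94,0.54,0.1,0,0,0,0.2],[-0.94,0.54,0.1,0,0,0,0.2],[-0.94,0.54,0.1,0,0,0,0.2],[-0.94,0.54,0.1,0,0,0,0.2],[-0.94,0.54,0.1,0,0,0,0.2],[-0.94,0.54,0.1,0,0,0,0.2],[-0.94,0.54,0.1,0,0,0,0.2],[-0.94,0.54,0.1,0,0,0,0.2],[-0.94,0.54,0.1,0,0,0,0.2],[-0.94,0.54,0.1,0,0,0,0.2],[-0.94,0.54,0.1,0,0,0,0.2],[-0.94,0.54,0.1,0,0,0,0.2],[-0.94,0.54,0.1,0,0,0,0.2],[0,0,0,0,0,0,0.2],[0,0,0,0,0,0,0.2]]'
python3 - <<'E'
from h import *
go(-72,-5,150); go(-72,-5,53)
w=optics.get_image('wrist'); cv2.imwrite('pics/w1.png',w[:,:,::-1])
E
```

```text
t: 2.75
ee_pos: [173.2, 600.5, 222.7]
orientation: [-2.344, -2.092, 0.0]
ft_force: [0.1, 0.3, 0.4]
width: 17.9
grasp_force: 0.0
t: 4.45
ee_pos: [433.9, 3.8, 162.6]
orientation: [-2.342, -2.094, 0.0]
ft_force: [-0.9, 0.4, 0.1]
width: 17.7
grasp_force: 0.0
t 4.45 board now [[-95.2  31.6]] z 162.6 w 17.7 F [-0.9  0.4  0.1]
turn units [-0.   -0.   -0.03] shift units now [-0.91  0.58  0.31] after turn [-0.92  0.58  0.31] det 1
turn units [-0.000e+00  1.000e-02  2.997e+01] shift units now [-0.91  0.58  0.31] after turn [ 0.92 -0.58  0.31] det 1
t 4.45 board now [[-95.2  31.6]] z 162.6 w 17.7 F [-0.9  0.4  0.1]
turn units [-0.   -0.   -0.03] shift units now [-0.91  0.59  2.74] after turn [-0.92  0.58  2.74] det 1
turn units [-0.000e+00  1.000e-02  2.997e+01] shift units now [-0.91  0.59  2.74] after turn [ 0.92 -0.58  2.74] det 1
```

View pics/w1.png

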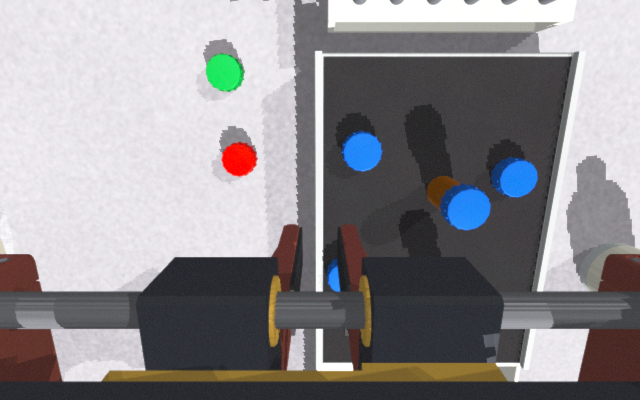

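The wrist view matches the estimate: cap B is at (362,151), cap C at (515,177), and cap A is partly hidden at (335,277). Next I descend behind cap A and push.

```bash
python3 -m jog '[[-0.5,0.3,0.3,0,0,0,0.2],[-0.41,0.28,0.3,0,0,0,0.2],[0,0,0.6,0,0,0,0.2],[0,0,0.6,0,0,0,0.2],[0,0,0.5,0,0,0,0.2],[0,0,0.3,0,0,0,0.2],[0,0,0.14,0,0,0,0.2],[0,0,0,0,0,0,0.2],[0,0,0,0,0,0,0.2]]'
python3 -c "
from h import *
go(-72,-5,53)"
```

```text
t: 5.4
ee_pos: [453.4, -33.8, 53.7]
orientation: [2.338, 2.097, 0.001]
ft_force: [0.7, -0.1, -1.0]
width: 17.5
grasp_force: 0.0
t 5.4 board now [[-71.8  -3.6]] z 53.7 w 17.5 F [ 0.7 -0.1 -1. ]
turn units [ 0.01 -0.    0.  ] shift units now [-0.03 -0.01  0.02] after turn [-0.03 -0.01  0.02] det 1
turn units [ 0.e+00  1.e-02 -3.e+01] shift units now [-0.03 -0.01  0.02] after turn [0.03 0.01 0.02] det 1
```

```bash
python3 -m jog '[[-0.1,0,0.03,0,0,0,0.2],[-0.2,0,0,0,0,0,0.2],[-0.2,0,0,0,0,0,0.2],[-0.2,0,0,0,0,0,0.2],[-0.2,0,0,0,0,0,0.2],[-0.2,0,0,0,0,0,0.2],[-0.2,0,0,0,0,0,0.2],[-0.2,0,0,0,0,0,0.2],[-0.2,0,0,0,0,0,0.2],[-0.2,0,0,0,0,0,0.2],[-0.2,0,0,0,0,0,0.2],[-0.2,0,0,0,0,0,0.2],[0,0,0,0,0,0,0.2]]'
python3 - <<'E'
from h import *
go(-72,-165,53)
im=optics.get_image('scene')
for uv,s in blue(im): print(uv.round(),s,tobd(plane('scene',uv,52.5),B).round())
E
```

```text
t: 6.7
ee_pos: [442.9, -126.5, 51.9]
orientation: [2.34, 2.096, -0.0]
ft_force: [0.4, 0.3, -0.3]
width: 17.6
grasp_force: 0.0
t 6.7 board now [[-72.1 -96.9]] z 51.9 w 17.6 F [ 0.4  0.3 -0.3]
turn units [ 0.    0.   -0.01] shift units now [-1.7   0.01 -0.03] after turn [-1.7   0.   -0.03] det 1
turn units [ 0.   -0.   29.99] shift units now [-1.7   0.01 -0.03] after turn [ 1.7  -0.   -0.03] det 1
[260. 154.] 250 [[-25. -76.]]
[337. 164.] 220 [[-63.  65.]]
[304. 169.] 273 [[-25.  16.]]
[298. 209.] 279 [[61. 44.]]
[192. 239.] 277 [[184. -87.]]
```

```bash
python3 -m jog '[[-0.15,0,0,0,0,0,0.2],[-0.15,0,-0.02,0,0,0,0.2],[-0.15,0,0,0,0,0,0.2],[-0.15,0,0,0,0,0,0.2],[-0.15,0,0,0,0,0,0.2],[-0.15,0,0,0,0,0,0.2],[-0.15,0,0,0,0,0,0.2],[-0.15,0,0,0,0,0,0.2],[-0.15,0,0,0,0,0,0.2],[-0.15,0,0,0,0,0,0.2],[-0.1,0,0,0,0,0,0.2],[0,0,0,0,0,0,0.2],[0,0,0,0,0,0,0.2]]'
python3 -m jog '[[0.2,0,-0.5,0,0,0,0.2],[0.5,0,-0.9,0,0,0,0.2],[0.9,0,-0.9,0,0,0,0.2],[0.9,0,0,0,0,0,0.2],[0.9,0,0,0,0,0,0.2],[0.9,0,0,0,0,0,0.2],[0.9,0,0,0,0,0,0.2],[0,0,0,0,0,0,0.2],[0,0,0,0,0,0,0.2]]'
python3 - <<'E'
from h import *
go(-62,103,53)
im=optics.get_image('scene'); cv2.imwrite('pics/s2.png',cv2.resize(im[90:290,130:450,::-1],None,fx=2.4,fy=2.4))
for uv,s in blue(im,25): print(uv.round(),s,tobd(plane('scene',uv,52.5),B).round())
E
```

```text
t: 8.05
ee_pos: [435.9, -189.2, 52.7]
orientation: [-2.339, -2.097, -0.0]
ft_force: [-0.1, 0.5, 0.5]
width: 17.8
grasp_force: 0.0
t: 8.95
ee_pos: [458.3, 17.7, 144.0]
orientation: [-2.336, -2.1, 0.001]
ft_force: [0.3, -1.3, -0.5]
width: 17.2
grasp_force: 0.0
t 8.95 board now [[-72.5  48.1]] z 144.0 w 17.2 F [ 0.3 -1.3 -0.5]
turn units [-0.    0.    0.02] shift units now [1.37 0.27 2.27] after turn [1.37 0.26 2.27] det 1
turn units [ -0.    -0.   -29.98] shift units now [1.37 0.27 2.27] after turn [-1.37 -0.26  2.27] det 1
[230. 138.] 140 [[ -40. -151.]]
[260. 154.] 252 [[-25. -76.]]
[337. 164.] 223 [[-63.  66.]]
[304. 169.] 272 [[-25.  16.]]
[298. 209.] 279 [[61. 44.]]
[192. 239.] 285 [[184. -86.]]
```

View pics/s2.png

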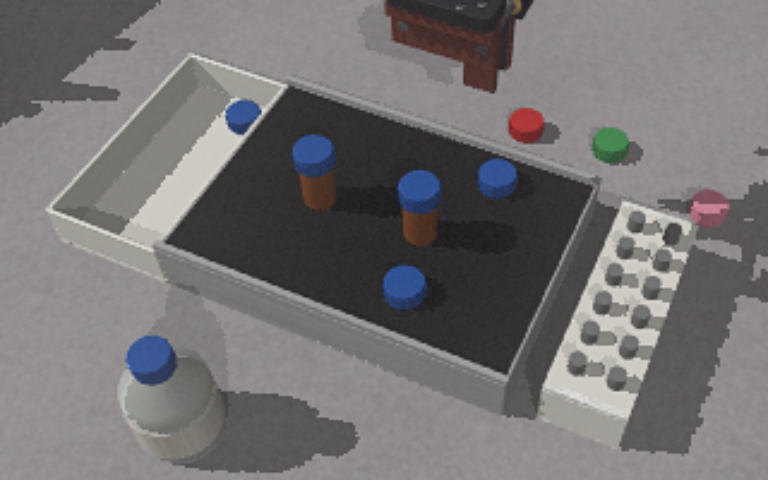

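Cap A lies in the bin at crop pixel (243,117), and everything else is unmoved. Cap B is next.

```bash
python3 -m jog '[[0.6,0.13,0,0,0,0,0.2],[0.77,0.13,0,0,0,0,0.2],[0,0,0.5,0,0,0,0.2],[0,0,0.6,0,0,0,0.2],[0,0,0.6,0,0,0,0.2],[0,0,0.4,0,0,0,0.2],[0,0,0.17,0,0,0,0.2],[0,0,0,0,0,0,0.2],[0,0,0,0,0,0,0.2]]'
python3 -c "
from h import *
go(-62,103,53)"
```

```text
t: 9.9
ee_pos: [475.3, 69.8, 53.7]
orientation: [2.34, 2.096, 0.001]
ft_force: [0.1, -0.6, 1.2]
width: 17.2
grasp_force: 0.0
t 9.9 board now [[-61.2 101.7]] z 53.7 w 17.2 F [ 0.1 -0.6  1.2]
turn units [ 0.01 -0.   -0.01] shift units now [ 0.03 -0.02  0.02] after turn [ 0.03 -0.02  0.02] det 1
turn units [-0.000e+00 -1.000e-02  2.999e+01] shift units now [ 0.03 -0.02  0.02] after turn [-0.03  0.02  0.02] det 1
```

```bash
python3 -m jog '[[-0.2,-0.02,0.02,0,0,0,0.2],[-0.2,0,0,0,0,0,0.2],[-0.2,0,0,0,0,0,0.2],[-0.2,0,0,0,0,0,0.2],[-0.2,0,0,0,0,0,0.2],[-0.2,0,0,0,0,0,0.2],[-0.2,0,0,0,0,0,0.2],[-0.2,0,0,0,0,0,0.2],[-0.2,0,0,0,0,0,0.2],[-0.2,0,0,0,0,0,0.2],[-0.2,0,0,0,0,0,0.2],[-0.2,0,0,0,0,0,0.2],[-0.2,0,0,0,0,0,0.2],[-0.2,0,0,0,0,0,0.2],[-0.2,0,0,0,0,0,0.2],[-0.2,0,0,0,0,0,0.2],[-0.2,0,0,0,0,0,0.2],[-0.2,0,0,0,0,0,0.2],[-0.2,0,0,0,0,0,0.2],[-0.2,0,0,0,0,0,0.2]]'
python3 - <<'E'
from h import *
go(-62,-165,53)
for c in ('scene','side'):
  for uv,s in blue(optics.get_image(c)): print(c,uv.round(),s,tobd(plane(c,uv,52.5),B).round())
E
```

```text
t: 11.9
ee_pos: [456.5, -89.3, 52.4]
orientation: [-2.339, -2.097, 0.0]
ft_force: [-0.1, 0.5, 0.6]
width: 17.6
grasp_force: 0.3
t 11.9 board now [[-62.6 -58.5]] z 52.4 w 17.6 F [-0.1  0.5  0.6]
turn units [-0.  0. -0.] shift units now [-2.66  0.02 -0.01] after turn [-2.66  0.02 -0.01] det 1
turn units [ 0.  0. 30.] shift units now [-2.66  0.02 -0.01] after turn [ 2.66 -0.02 -0.01] det 1
scene [230. 138.] 131 [[ -39. -151.]]
scene [260. 154.] 263 [[-26. -76.]]
scene [304. 170.] 268 [[-25.  16.]]
scene [298. 209.] 280 [[61. 44.]]
scene [192. 239.] 285 [[184. -86.]]
side [290.  56.] 102 [[ 326. -928.]]
side [259. 156.] 115 [[ 223. -136.]]
side [346. 163.] 148 [[  15. -126.]]
side [378. 175.] 101 [[-61. -82.]]
side [340. 184.] 174 [[ 16. -35.]]
side [312. 200.] 90 [[63. 34.]]
```

```bash
python3 -m jog '[[-0.2,0,0,0,0,0,0.2],[-0.2,0,0,0,0,0,0.2],[-0.2,0,0,0,0,0,0.2],[-0.2,0,0,0,0,0,0.2],[-0.2,0,0,0,0,0,0.2],[-0.15,0,0,0,0,0,0.2],[-0.15,0,0,0,0,0,0.2],[-0.15,0,0,0,0,0,0.2],[-0.15,0,0,0,0,0,0.2],[-0.15,0,0,0,0,0,0.2],[-0.15,0,0,0,0,0,0.2],[-0.15,0,0,0,0,0,0.2],[-0.15,0,0,0,0,0,0.2],[-0.15,0,0,0,0,0,0.2],[-0.15,0,0,0,0,0,0.2],[-0.15,0,0,0,0,0,0.2],[0,0,0,0,0,0,0.2],[0,0,0,0,0,0,0.2]]'
python3 -m jog '[[0.2,0,-0.5,0,0,0,0.2],[0.5,0,-0.9,0,0,0,0.2],[0.5,0,-0.9,0,0,0,0.2],[0.8,0.4,-0.2,0,0,0,0.2],[0.8,0.5,0,0,0,0,0.2],[0.8,0.5,0,0,0,0,0.2],[0.8,0.5,0,0,0,0,0.2],[0.8,0.5,0,0,0,0,0.2],[0.8,0.5,0,0,0,0,0.2],[0,0,0,0,0,0,0.2],[0,0,0,0,0,0,0.2]]'
python3 - <<'E'
from h import *
go(61,82,53)
im=optics.get_image('scene')
for uv,s in blue(im,25): print(uv.round(),s,tobd(plane('scene',uv,52.5),B).round())
E
```

```text
t: 13.8
ee_pos: [445.0, -194.2, 52.4]
orientation: [-2.34, -2.097, 0.0]
ft_force: [-0.8, -0.5, 0.2]
width: 18.0
grasp_force: 0.0
t: 14.9
ee_pos: [586.1, 32.7, 152.0]
orientation: [-2.337, -2.099, 0.001]
ft_force: [-0.5, -0.0, 0.1]
width: 17.6
grasp_force: 0.0
t 14.9 board now [[52.9 76.8]] z 152.0 w 17.6 F [-0.5 -0.   0.1]
turn units [-0.01  0.    0.01] shift units now [0.13 0.2  2.47] after turn [0.13 0.2  2.47] det 1
turn units [-0.000e+00 -2.000e-02 -2.999e+01] shift units now [0.13 0.2  2.47] after turn [-0.13 -0.2   2.47] det 1
[230. 138.] 140 [[ -40. -151.]]
[258. 154.] 194 [[-24. -79.]]
[216. 159.] 76 [[  20. -145.]]
[298. 209.] 278 [[61. 44.]]
[192. 239.] 279 [[184. -87.]]
```

```bash
python3 -m jog '[[0.13,0.2,0,0,0,0,0.2],[0,0,0.6,0,0,0,0.2],[0,0,0.6,0,0,0,0.2],[0,0,0.6,0,0,0,0.2],[0,0,0.4,0,0,0,0.2],[0,0,0.26,0,0,0,0.2],[0,0,0,0,0,0,0.2],[0,0,0,0,0,0,0.2]]'
python3 -m jog '[[-0.15,0,0.02,0,0,0,0.2],[-0.2,0,0,0,0,0,0.2],[-0.2,0,0,0,0,0,0.2],[-0.2,0,0,0,0,0,0.2],[-0.2,0,0,0,0,0,0.2],[-0.2,0,0,0,0,0,0.2],[-0.2,0,0,0,0,0,0.2],[-0.2,0,0,0,0,0,0.2],[-0.2,0,0,0,0,0,0.2],[-0.2,0,0,0,0,0,0.2],[-0.2,0,0,0,0,0,0.2],[-0.2,0,0,0,0,0,0.2],[-0.2,0,0,0,0,0,0.2],[-0.2,0,0,0,0,0,0.2],[-0.2,0,0,0,0,0,0.2],[-0.2,0,0,0,0,0,0.2],[-0.2,0,0,0,0,0,0.2],[0,0,0,0,0,0,0.2]]'
python3 - <<'E'
from h import *
go(61,-165,53)
a=[]
for c in ('scene','side'):
  im=optics.get_image(c)
  a.append(im[100:290,130:430] if c=='scene' else im[130:320,200:500])
  for uv,s in blue(im,25): print(c,uv.round(),s,tobd(plane(c,uv,52.5),B).round(),tobd(plane(c,uv,12),B).round())
cv2.imwrite('pics/m3.png',cv2.resize(np.hstack(a)[:,:,::-1],(798,253)))
E
```

```text
t: 15.75
ee_pos: [595.5, 36.0, 54.5]
orientation: [2.339, 2.096, 0.001]
ft_force: [0.0, -0.2, -0.1]
width: 17.5
grasp_force: 0.0
t: 17.55
ee_pos: [580.4, -98.1, 53.2]
orientation: [2.34, 2.096, -0.0]
ft_force: [-0.4, -0.2, 0.2]
width: 17.8
grasp_force: 0.0
t 17.55 board now [[ 61.4 -53.8]] z 53.2 w 17.8 F [-0.4 -0.2  0.2]
turn units [ 0.    0.   -0.01] shift units now [-2.78 -0.01  0.01] after turn [-2.78 -0.01  0.01] det 1
turn units [ 0.   -0.   29.99] shift units now [-2.78 -0.01  0.01] after turn [2.78 0.01 0.01] det 1
scene [264. 159.] 60 [[-17. -64.]] [[-49. -86.]]
scene [304. 169.] 263 [[-25.  16.]] [[-57.   1.]]
scene [192. 239.] 288 [[184. -86.]] [[ 168. -109.]]
side [288.  58.] 60 [[ 326. -899.]] [[  359. -1031.]]
side [259. 156.] 116 [[ 223. -136.]] [[ 248. -210.]]
side [346. 164.] 153 [[  15. -126.]] [[  24. -200.]]
side [320. 170.] 42 [[ 67. -87.]] [[  80. -158.]]
side [340. 184.] 172 [[ 15. -34.]] [[  24. -101.]]
```

View pics/m3.png

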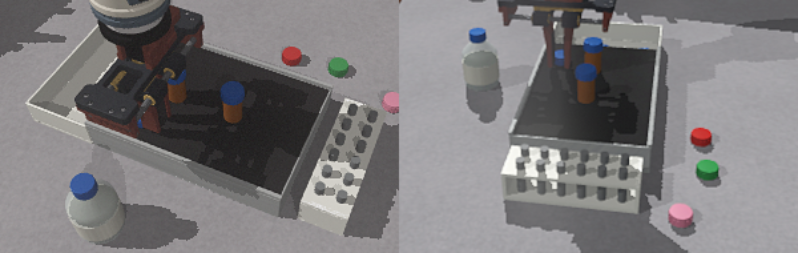

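Cap C, at (562,57) in the side half, is ahead of the fingers at about (65,-80). Both vials are standing. I'll finish the push.

```bash
python3 -m jog '[[-0.2,0,0,0,0,0,0.2],[-0.2,0,0,0,0,0,0.2],[-0.2,0,0,0,0,0,0.2],[-0.2,0,0,0,0,0,0.2],[-0.2,0,0,0,0,0,0.2],[-0.2,0,0,0,0,0,0.2],[-0.15,0,0,0,0,0,0.2],[-0.15,0,0,0,0,0,0.2],[-0.15,0,0,0,0,0,0.2],[-0.15,0,0,0,0,0,0.2],[-0.15,0,0,0,0,0,0.2],[-0.15,0,0,0,0,0,0.2],[-0.15,0,0,0,0,0,0.2],[-0.15,0,0,0,0,0,0.2],[-0.15,0,0,0,0,0,0.2],[-0.15,0,0,0,0,0,0.2],[-0.1,0,0,0,0,0,0.2],[0,0,0,0,0,0,0.2],[0,0,0,0,0,0,0.2]]'
python3 -m jog '[[0.2,0,-0.5,0,0,0,0.2],[0.5,0,-0.9,0,0,0,0.2],[0.8,0,-0.9,0,0,0,0.2],[0.8,0,-0.9,0,0,0,0.2],[0.9,0,-0.5,0,0,0,0.2],[0.9,0,0,0,0,0,0.2],[0.9,0,0,0,0,0,0.2],[0.9,0,0,0,0,0,0.2],[0.9,0,0,0,0,0,0.2],[0.9,0,0,0,0,0,0.2],[0.9,0,0,0,0,0,0.2],[0.9,0,0,0,0,0,0.2],[0.9,0,0,0,0,0,0.2],[0,0,0,0,0,0,0.2],[0,0,0,0,0,0,0.2]]'
python3 - <<'E'
from h import *
go(61,-165,53)
im=optics.get_image('scene'); cv2.imwrite('pics/s4.png',cv2.resize(im[90:290,130:450,::-1],None,fx=2.4,fy=2.4))
for uv,s in blue(im,25): print(uv.round(),s,tobd(plane('scene',uv,12),B).round())
E
```

```text
t: 19.55
ee_pos: [568.2, -208.4, 53.2]
orientation: [-2.339, -2.097, -0.0]
ft_force: [-0.0, 0.0, -0.2]
width: 17.8
grasp_force: 0.0
t: 21.05
ee_pos: [613.0, 205.8, 200.9]
orientation: [-2.337, -2.099, 0.001]
ft_force: [0.3, -0.9, -0.6]
width: 17.8
grasp_force: 0.0
t 21.05 board now [[ 61.  251.9]] z 200.9 w 17.8 F [ 0.3 -0.9 -0.6]
turn units [-0.01  0.01  0.02] shift units now [-1.042e+01 -1.000e-02  3.700e+00] after turn [-10.42   0.     3.7 ] det 1
turn units [-1.000e-02 -1.000e-02 -2.998e+01] shift units now [-1.042e+01 -1.000e-02  3.700e+00] after turn [10.42 -0.    3.7 ] det 1
[230. 138.] 140 [[ -73. -179.]]
[260. 154.] 251 [[-57. -99.]]
[216. 159.] 76 [[  -8. -172.]]
[304. 169.] 271 [[-57.   1.]]
[194. 182.] 159 [[  60. -180.]]
[192. 239.] 286 [[ 168. -109.]]
```

View pics/s4.png

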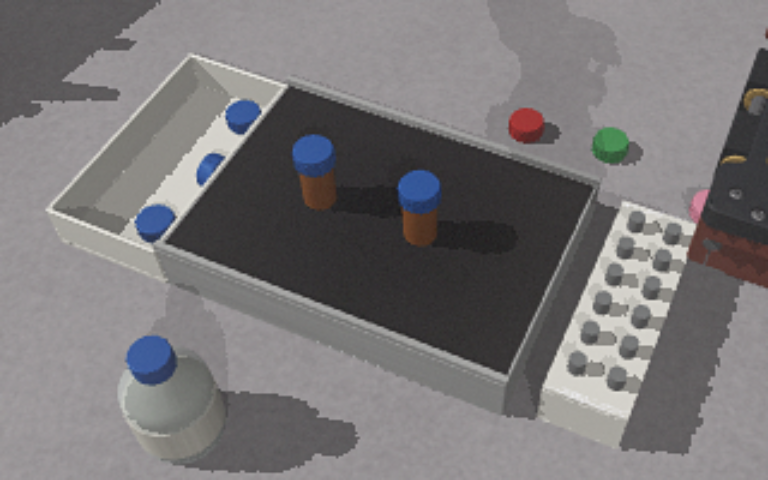

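All three caps are in the bin, at crop pixels (243,117), (211,170) and (156,222), and at rest. The vials, rack and bottle have not moved, so I'm handing in.

```bash
python3 -c "
from workcell import ctrl
print(ctrl.close_job())"
```

```text
the job is handed in; nothing more can be done
None
```

I pushed all three blue caps off the stand into the bin with no lifting, left the vials, rack and bottle where they stood, and handed the job in at about 21 s of the 51 s allowed; no verdict came back.

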